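Find the good clamp with a feeler gauge

ROBOT

A 7-joint arm with a two-finger parallel gripper is mounted at the origin on a cart in front of the work surface, level with it; the furniture and walls round the work are solid. World frame = base frame: x ahead of the robot, y to its left, z up, the work surface at z = 0. Lengths are in m, angles in rad, forces in N, time in s.
With the tool pointing down it reaches from about 0.425 to 0.875 m from the base axis. Payload 4.7 kg.
Tool frame: the origin (TCP) lies midway between the tips of the shut fingers; the grasp point (between the pads) lies 19 mm behind it; y points along the fingers, z is the direction in which the jaws open and shut, and the axes are right-handed (so a half turn about y gives the same grasp; the last joint's range is limited). The gripper opens to 87 mm and grips with 3 to 60 N. Pads are 19 mm wide; open, the fingers measure 117 mm over their backs; the gripper's body (75 mm by 190 mm) begins 51 mm behind the grasp point.
Start: joints at [-1.137, 0.321, -0.07, 1.45, 0.023, 1.371, -0.057], TCP at [0.265, 0.594, 0.223] pointing down, gripper open.
Joint ranges: [-2.86, 2.86], [-0.3, 2.09], [-1.38, 1.24], [0.06, 2.45], [-1.56, 4.7], [0.09, 2.05], [-2.69, 2.69]. Speed limits (rad/s): [2.57, 2.57, 3.14, 3.14, 3.14, 3.14, 3.14].

INTERFACE

Orientations are given as a rotation vector (axis times angle).
In Python, from bench import ctrl gives the robot as it stands.
- The arm moves only by the tool play_rows, never from a script. Its arguments are lists of equal length, an entry for each row: "translation": the shift along the tool's x, y, z in mm, a list of three; "turn": the turn, a rotation vector about the tool's x, y, z in rad, a list of three; "fingers": the opening, from -1 (shut) to 1 (fully open), so that 0 is half open. In form: {"translation": [[dx, dy, dz], ...], "turn": [[wx, wy, wz], ...], "fingers": [fingers, ...]}. A call has exactly 10 rows; each row shifts and turns the commanded pose from where the row before left it, along the tool's axes as they then stand; what a row does not reach is not made up. A row lasts 1/12 s, in which the tool goes at most 41.7 mm and 7.16 degrees, less where a joint would pass 70% of its speed; a pose out of reach is approached as far as the arm can. A call with a gripper value outside its range is refused whole. The fingers move at their own pace and stop on an object; "grip_force" is the grip in N (left out, the last holds). Time passes only in rows, so rows that do not move let the fingers close, or fill a call up. It gives the time, the measured TCP pose, the force and the opening at its end, in the units of the state.
- ctrl.get_state(): the state, without advancing time (a new reading comes with each control period).
- ctrl.get_image(name): name is "scene" or "side" or "wrist"; returns the picture (420x560x3 uint8, blue, green, red); there is no depth.
- ctrl.camera_info(name): a dict with "camera_matrix" (3x3 intrinsics, pixels), "R" (3x3) and "t" (3): a world point X has camera coordinates R X + t. Camera axes: x right, y down, z forward; pixel columns grow to the right and rows downward; lengths in m; the calibration is good to about 2 mm. A picture is of the moment at which its call begins: read the wrist's pose just before it. camera_info takes no time and is no camera call; for the wrist camera it gives the pose at the moment of the call.
- ctrl.close_job(): hands the job in, once; it reports no verdict.
The state is a dict: "time": time; "joint_positions": joint angles; "qd": joint speeds; "joint_torque": joint torques, N m; "position": TCP position; "tool_rot": TCP orientation; "ft_force": force on the tool from outside, world axes, zero at the start; "torque": the same for the moment, N m; "grip_width": opening from 0.0 (shut) to 1.0 (fully open).
Only numpy, scipy, OpenCV 4.12 (cv2) and the standard library are available. Lean on these libraries where they do the work, as an engineer would, in place of code of your own. Each camera call takes 0.05 s, during which the arm holds its last target.

TASK

Three look-alike spring clamps stand in a row on the aluminium bed: one is tired (the feeler gauge slips in with hardly any drag), one is seized (the gauge will not go in) and one is good (it goes in all the way, but with clear drag). Find the good one by trying the feeler gauge under the clamp feet from the robot's side, and leave the gauge pushed fully home in it, shoulder against the clamp. Then push the carriage along its rail behind the clamps until its post lines up with that clamp, at the station mark behind it, let go of everything, and leave the pot, the beaker and the weighing tray where they are.

Things in the scene. Friction and masses are not known exactly. Their poses are not given: they have to be found in the camera images.
- bed: Fixed aluminium bed plate, 235 x 325 mm, 10 mm thick, on the worktop. Origin at worktop level under the centre of the middle clamp; x points from the robot's side across the row of clamps, y along the row (to the robot's left), z up. The plate spans x -130 to 105 and y -200 to 125 mm; clamps stand at x = 0, y = -75, 0, +75 mm.
- clamp_right (a point): Point on the bed top (10 mm above the worktop) under the foot of the right-hand clamp; axes as the bed's. Clamp: a gate open along x, two posts with 34 mm free between them (y), front faces 14 mm before this point, all under 60 mm above the worktop. Its foot, a 12 mm round bar along y, 28 mm long, hangs over this point, underside 2.5 mm above the bed in all three clamps.
- clamp_middle (a point): The same point under the middle clamp. The clamps look alike; which is which changes from run to run. Good foot: sprung, presses with about 6 N at rest and 9 N on the gauge's tongue: pushing the taper under it takes about 6 to 12 N, and moving the tongue either way under it then drags with about 4 to 5 N. Its force on the tongue is downward, onto the bed.
- clamp_left (a point): The same point under the left-hand clamp. Tired foot: lifts with under 0.5 N, so there is hardly any drag (about 1 N or less if the gauge is not pressed down on the bed). Seized foot: does not move; the gauge stops hard 20 to 25 mm short of home.
- feeler_grip (a point): Centre of the upright black grip of the feeler gauge: 32 mm long (x), 14 mm thick (y: close the fingers across it), 8 to 52 mm above the gauge's flat underside; this point is 30 mm above it. The steel tongue points along +x, its tip 81 mm ahead. Fully home and flat on the bed, this point is 55 mm before the clamp point in the bed's x and 30 mm above the bed top.
- feeler: The feeler gauge (loose, about 80 g), upright on the worktop at the start; origin on its underside below the grip; tongue along +x, z up. Tongue 22 mm wide, 5 mm thick, on the underside; its last 10 mm taper from above to 1.5 mm. A shoulder bar 50 mm wide (y), 12 mm high, front face 41 mm ahead of the origin, stops it against the clamp's posts.
- carriage_post (a point): Centre of the carriage's upright round steel post, 14 mm diameter, 62 mm above the worktop; clear from 41 to 84 mm above it. It stands on a grey block (44 x 46 mm, top 37 mm up) that slides on a straight rail along the bed's y at bed x = 68 mm, behind the clamps; bed y = travel - 150 mm. Axes as the bed's. Push the post sideways; no grasp needed.
- carriage (a joint): Carriage travel along the bed's +y in m; 0 = right-hand end stop; it starts parked near there (0 to 0.03). The stations, marked by short dark lines on the bed behind the rail, are at 0.075, 0.150 and 0.225, in line with the right, middle and left clamp. It stays where it is left (sliding friction about 2.5 N).
- pot: Small screw-capped sample pot, 29 mm diameter, 46 mm high, origin under its centre. Leave alone.
- glass_beaker: Empty beaker, 58 mm diameter, 70 mm high, origin under its centre. Leave alone.
- tray: White square weighing tray, 82 x 82 x 16 mm, origin under its centre. Leave alone.
Mind the look-alikes: they are no part of the job. What is shaped like the feeler but yellow is not meant.

How it is judged:
On the way, in this order (a step that is already met when the one before it is completed fails the run):
1. the feeler gauge is fully home under the foot of the good clamp (x of feeler_grip in the frame of bed above -0.061 m and contact force between feeler and bed above 3.5 N and angle between feeler_grip's own z axis and vertical below 0.12 rad), for 0.3 s.
2. the carriage sits at the station in line with the gauge (all of step 1 and y of feeler_grip in the frame of carriage_post between -0.02 and 0.02 m and (value of joint carriage between 0.067 and 0.083 m or value of joint carriage between 0.142 and 0.158 m or value of joint carriage between 0.217 and 0.233 m)), for 0.3 s.
At the end, for the whole second after the job is handed in: The feeler gauge lies flat (within 0.12 rad) and home within 6 mm in the good clamp, whose spring presses it onto the bed (over 3.5 N between gauge and bed); the carriage rests within 8 mm of a clamp's station mark and within 20 mm of being in line with the gauge; everything is still (all of step 2 and linear speed of feeler below 0.02 m/s and velocity of joint carriage between -0.01 and 0.01 m/s); the robot touches nothing.
It fails at once if the pot is pushed away (over 30 mm) (distance of pot from where it was at the start of the episode above 0.03 m).
It fails at once if the beaker is pushed away (over 30 mm) (distance of glass_beaker from where it was at the start of the episode above 0.03 m).
It fails at once if the weighing tray is pushed away (over 30 mm) (distance of tray from where it was at the start of the episode above 0.03 m).
It also fails if it takes over 67 s, if anything falls off the work surface, if the arm or the gripper's body presses on something with over 40 N, if the wrist force passes 120 N, or if a joint passes its speed limit or range.

## Working session

There is one attempt and no reset: what is moved stays moved. The work goes in short steps, Python scripts to look and compute and a tool call to move; the robot and the scene stay as the last step left them, time stands still between calls to the robot, and variables do not carry over. Pictures are saved under pics/ and viewed, and the job is handed in when it is done.

Besides the shell and the picture viewer there is one more tool, called after "Request:" as name(argument=value, ...) on one line, values as JSON. play_rows: Moves the arm, as the interface text tells. Its arguments: {"type":"object","properties":{"translation":{"type":"array"},"turn":{"type":"array"},"fingers":{"type":"array"},"grip_force":{"type":"number"}},"required":["translation","turn","fingers"]}

```bash
ls; mkdir -p pics; python3 - <<'E'
from bench import ctrl
import cv2,numpy as np
np.set_printoptions(precision=4,suppress=True)
s=ctrl.get_state();print(s)
for n in("scene","side","wrist"):
    i=ctrl.camera_info(n);print(n,i)
    cv2.imwrite(f"pics/{n}0.png",ctrl.get_image(n))
E
```

```text
pics
{'time': 0.0, 'joint_positions': array([-1.1369,  0.3218, -0.0701,  1.4517,  0.0226,  1.3708, -0.0569]), 'qd': array([-0.0014, -0.0006, -0.0001, -0.0002, -0.002 ,  0.0026,  0.0002]), 'joint_torque': array([ -0.0001, -49.129 ,  -0.404 , -31.2531,  -0.0638,   0.0436,
         0.0002]), 'position': array([0.2647, 0.593 , 0.2214]), 'tool_rot': array([-1.5475,  0.3296, -0.329 ]), 'ft_force': array([ 0.025 ,  0.1704, -0.0407]), 'torque': array([ 0.006 ,  0.0561, -0.0324]), 'grip_width': 0.9991005066696816}
scene {'camera_matrix': array([[471.2666,   0.    , 274.4474],
       [  0.    , 471.2666, 210.9834],
       [  0.    ,   0.    ,   1.    ]]), 'R': array([[ 0.6704, -0.742 , -0.0062],
       [-0.37  , -0.327 , -0.8696],
       [ 0.6432,  0.5852, -0.4938]]), 't': array([-0.4439,  0.2083,  1.1628])}
side {'camera_matrix': array([[456.7045,   0.    , 273.3148],
       [  0.    , 456.7045, 207.3576],
       [  0.    ,   0.    ,   1.    ]]), 'R': array([[-0.997 ,  0.0745, -0.019 ],
       [ 0.0586,  0.576 , -0.8154],
       [-0.0498, -0.8141, -0.5786]]), 't': array([0.5593, 0.0865, 1.046 ])}
wrist {'camera_matrix': array([[350.0617,   0.    , 276.4456],
       [  0.    , 350.0617, 210.7453],
       [  0.    ,   0.    ,   1.    ]]), 'R': array([[ 0.4078,  0.9131, -0.0022],
       [ 0.8698, -0.3877,  0.3053],
       [ 0.2779, -0.1264, -0.9523]]), 't': array([-0.6491, -0.037 ,  0.3918])}
```

View pics/scene0.png

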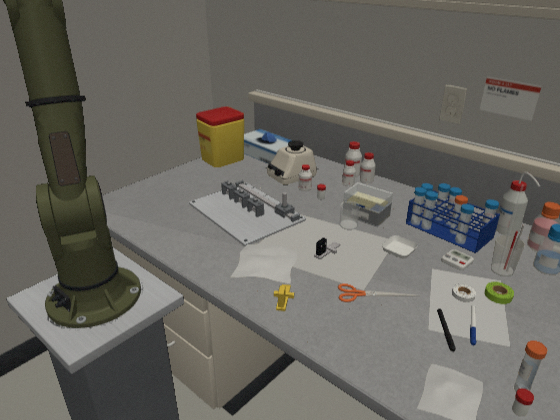

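View pics/side0.png

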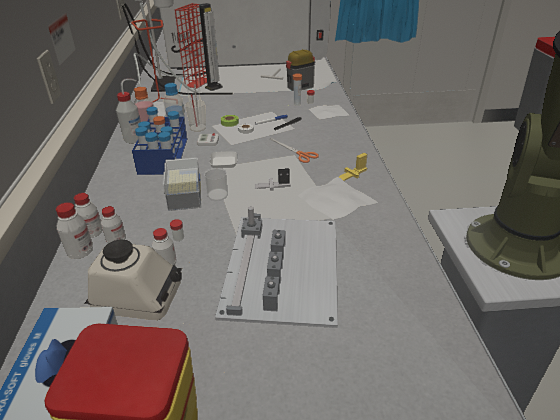

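View pics/wrist0.png

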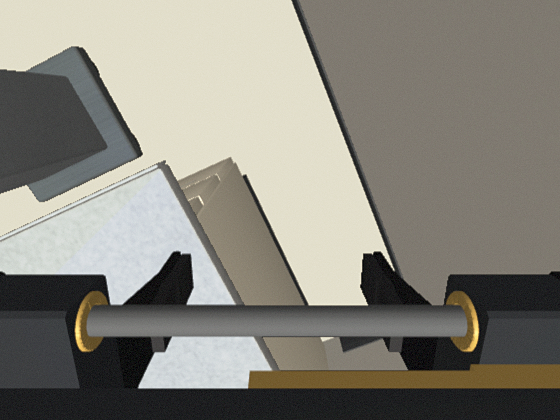

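The side and scene views show the bed at around (245,210) in scene and (280,270) in side, the black-gripped gauge at (322,248) / (280,180), and the carriage near its right end. The yellow look-alike is separate. I'll zoom in next.

```bash
python3 - <<'E'
import cv2
a=cv2.imread("pics/scene0.png")[165:285,180:420]
cv2.imwrite("pics/sceneA.png",cv2.resize(a,None,fx=3.3,fy=3.3,interpolation=cv2.INTER_CUBIC))
a=cv2.imread("pics/side0.png")[150:330,190:370]
cv2.imwrite("pics/sideA.png",cv2.resize(a,None,fx=3.3,fy=3.3,interpolation=cv2.INTER_CUBIC))
E
```

```text
(no output)
```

View pics/sceneA.png

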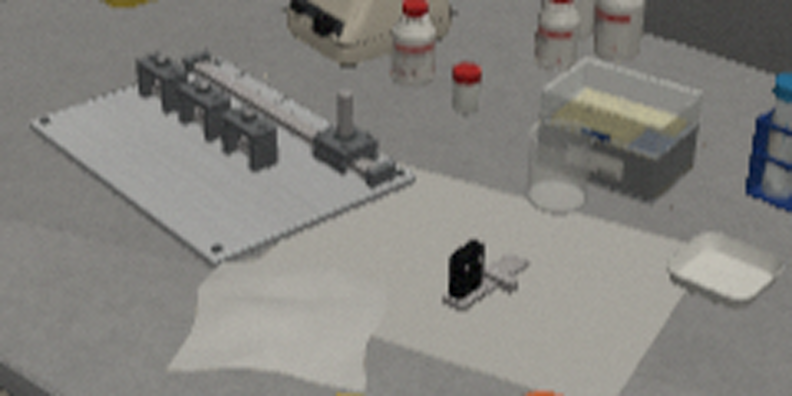

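View pics/sideA.png

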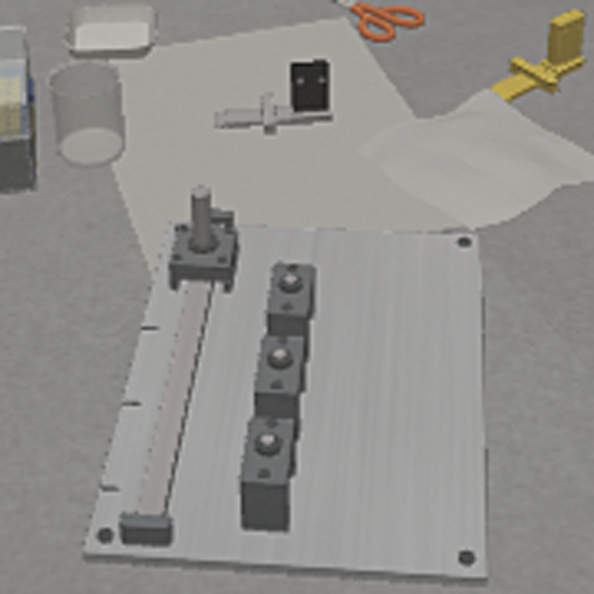

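```bash
cat > h.py <<'E'
from bench import ctrl
import cv2,numpy as np
from scipy.spatial.transform import Rotation as R
np.set_printoptions(precision=4,suppress=True)
def cast(info,uv,z):
    K,Rm,t=info["camera_matrix"],np.array(info["R"]),np.array(info["t"])
    d=Rm.T@np.linalg.solve(K,[uv[0],uv[1],1.]);c=-Rm.T@t
    return c+d*(z-c[2])/d[2]
def proj(info,X):
    p=info["camera_matrix"]@(np.array(info["R"])@np.array(X)+np.array(info["t"]));return p[:2]/p[2]
def st():
    s=ctrl.get_state();return s
E
python3 - <<'E'
from h import *
si=ctrl.camera_info("side");sc=ctrl.camera_info("scene")
S=lambda u,v:(u/3.3+190-.35,v/3.3+150-.35)
C=lambda u,v:(u/3.3+180-.35,v/3.3+165-.35)
for n,p,z in [("fr",S(475,236),.01),("fl",S(486,573),.01),("bl",S(88,553),.01),("br",S(172,228),.01),
 ("hfr",S(464,242),.01),("hfl",S(466,558),.01),("hbl",S(105,536),.01),("m1",S(142,328),.01),("m2",S(122,404),.01),("m3",S(102,488),.01),
 ("postTop",S(202,190),.084),("tip",S(217,120),.0015),("tail",S(330,118),.004),("gripR",S(309,62),.052)]:
    print(n,cast(si,p,z))
print("scene")
for n,p,z in [("fr",C(217,262),.01),("fl",C(33,124),.01),("br",C(412,177),.01),("hfr",C(216,248),.01),("hfl",C(44,120),.01),("tip",C(525,262),.0015),("tail",C(452,302),.003),("griptop",C(467,245),.052),("postTop",C(345,94),.084),("c0",C(155,62),.05)]:
    print(n,cast(sc,p,z))
E
```

```text
fr [ 0.4042 -0.1186  0.01  ]
fl [0.4556 0.1958 0.01  ]
bl [0.6824 0.1603 0.01  ]
br [ 0.6279 -0.151   0.01  ]
hfr [ 0.4135 -0.1121  0.01  ]
hfl [0.4649 0.1839 0.01  ]
hbl [0.6728 0.1482 0.01  ]
m1 [ 0.6507 -0.0377  0.01  ]
m2 [0.6638 0.0368 0.01  ]
m3 [0.6753 0.1097 0.01  ]
postTop [ 0.6039 -0.0933  0.084 ]
tip [ 0.5876 -0.3108  0.0015]
tail [ 0.4932 -0.3002  0.004 ]
gripR [ 0.5094 -0.3126  0.052 ]
scene
fr [ 0.3982 -0.1273  0.01  ]
fl [0.4518 0.1878 0.01  ]
br [ 0.6217 -0.1623  0.01  ]
hfr [ 0.4132 -0.111   0.01  ]
hfl [0.4646 0.1861 0.01  ]
tip [ 0.5848 -0.3185  0.0015]
tail [ 0.4931 -0.3092  0.003 ]
griptop [ 0.5094 -0.3099  0.052 ]
postTop [ 0.6001 -0.0972  0.084 ]
c0 [0.5747 0.1378 0.05  ]
```

```bash
cat >> h.py <<'E'
BO=np.array([.5617,.0535,0]);BY=-.172
def Rd(yaw,flip=1): # tool x = flip*heading, y=-z
    ex=np.array([np.cos(yaw),np.sin(yaw),0])*flip
    y=np.array([0,0,-1.]);z=np.cross(ex,y)
    return np.column_stack([ex,y,z])
def b2w(x,y,z=0):
    return BO+R.from_euler('z',BY).apply([x,y,z])
def w2b(p): return R.from_euler('z',-BY).apply(np.array(p)-BO)
def pose():
    s=ctrl.get_state();return np.array(s["position"]),R.from_rotvec(s["tool_rot"]).as_matrix(),s
def plan(target=None,Rt=None):
    p,M,s=pose()
    if Rt is None: Rt=M
    print("t",s["time"],"pos",p,"turn needed (tool)",R.from_matrix(M.T@Rt).as_rotvec())
    if target is not None:
        d=np.array(target)-p
        print("world d mm",d*1e3,"in current tool",M.T@d*1e3,"in target tool",Rt.T@d*1e3)
E
python3 - <<'E'
from h import *
p,M,s=pose();print(M)
for f in(1,-1): plan([.48,-.31,.22],Rd(-.1,f))
E
```

```text
[[ 0.9132 -0.0005  0.4076]
 [-0.4076 -0.0014  0.9132]
 [ 0.0001 -1.     -0.0015]]
t 0.15 pos [0.2648 0.5932 0.2217] turn needed (tool) [ 0.0015 -0.3198 -0.0002]
world d mm [ 215.2105 -903.1666   -1.7001] in current tool [ 564.6198    2.8291 -737.0379] in target tool [ 304.3015    1.7001 -877.1693]
t 0.15 pos [0.2648 0.5932 0.2217] turn needed (tool) [0.0002 2.8218 0.0021]
world d mm [ 215.2105 -903.1666   -1.7001] in current tool [ 564.6198    2.8291 -737.0379] in target tool [-304.3015    1.7001  877.1693]
```

Request:
play_rows(translation=[[0, 0, 0], [0, 0, 0], [0, 0, 0], [20.7, 0, -35], [20.7, 0, -35], [20.7, 0, -35], [20.7, 0, -35], [20.7, 0, -35], [20.7, 0, -35], [20.7, 0, -35]], turn=[[0, -0.107, 0], [0, -0.107, 0], [0, -0.106, 0], [0, 0, 0], [0, 0, 0], [0, 0, 0], [0, 0, 0], [0, 0, 0], [0, 0, 0], [0, 0, 0]], fingers=[1, 1, 1, 1, 1, 1, 1, 1, 1, 1])

```text
time: 0.98
position: [0.3851, 0.3333, 0.2224]
tool_rot: [-1.569, 0.078, -0.078]
ft_force: [1.0, 0.4, 0.5]
grip_width: 1.004
```

Request:
play_rows(translation=[[20.7, 0, -35], [20.7, 0, -35], [20.7, 0, -35], [20.7, 0, -35], [20.7, 0, -35], [1.3, 0, -38.4], [1.3, 0, -38.4], [1.3, 0, -38.4], [1.3, 0, -38.4], [1.3, 0, -38.4]], turn=[[0, 0, 0], [0, 0, 0], [0, 0, 0], [0, 0, 0], [0, 0, 0], [0, 0, 0], [0, 0, 0], [0, 0, 0], [0, 0, 0], [0, 0, 0]], fingers=[1, 1, 1, 1, 1, 1, 1, 1, 1, 1])

```text
time: 1.82
position: [0.457, -0.0426, 0.2225]
tool_rot: [-1.569, 0.078, -0.078]
ft_force: [0.9, -0.8, 0.0]
grip_width: 1.001
```

Request:
play_rows(translation=[[1.3, 0, -38.4], [1.3, 0, -38.4], [1.3, 0, -38.4], [1.3, 0, -38.4], [1.3, 0, -38.4], [1.3, 0, -38.4], [1.3, 0, -38.4], [0, 0, 0], [0, 0, 0], [0, 0, 0]], turn=[[0, 0, 0], [0, 0, 0], [0, 0, 0], [0, 0, 0], [0, 0, 0], [0, 0, 0], [0, 0, 0], [0, 0, 0], [0, 0, 0], [0, 0, 0]], fingers=[1, 1, 1, 1, 1, 1, 1, 1, 1, 1])

```text
time: 2.65
position: [0.4399, -0.3083, 0.2221]
tool_rot: [-1.568, 0.079, -0.078]
ft_force: [0.7, 0.2, -0.5]
grip_width: 1.001
```

```bash
python3 - <<'E'
from h import *
p,M,s=pose();print(s["time"],p,M,s["joint_positions"])
import pickle
i=ctrl.camera_info("wrist");im=ctrl.get_image("wrist");cv2.imwrite("pics/w1.png",im);pickle.dump(i,open("w1.pkl","wb"))
E
```

```text
2.65 [ 0.4399 -0.3083  0.2221] [[ 0.995  -0.0007  0.0996]
 [-0.0996  0.0011  0.995 ]
 [-0.0008 -1.      0.001 ]] [-0.1765  0.0882  0.789   1.7559 -0.065   1.3251  2.0975]
```

View pics/w1.png

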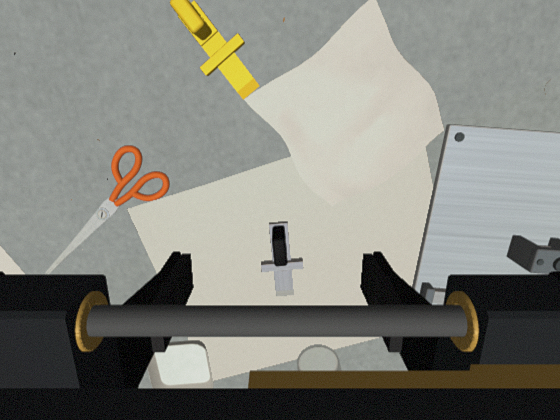

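```bash
python3 - <<'E'
import cv2
a=cv2.imread("pics/w1.png")[210:305,235:335]
cv2.imwrite("pics/w1z.png",cv2.resize(a,None,fx=6,fy=6,interpolation=cv2.INTER_CUBIC))
E
```

```text
(no output)
```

View pics/w1z.png

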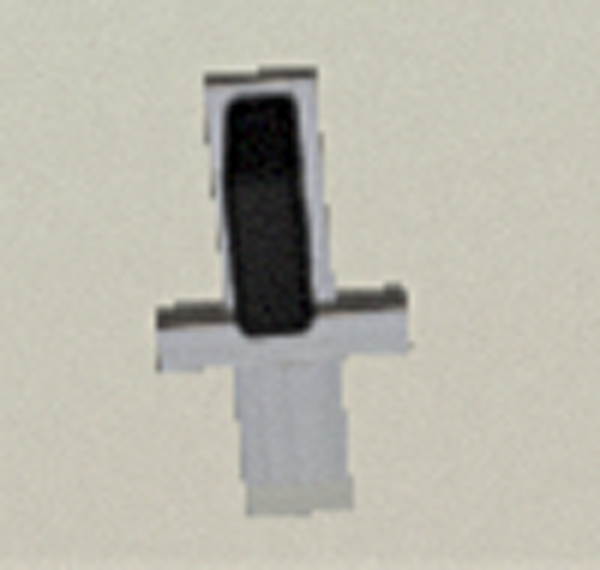

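```bash
python3 - <<'E'
from h import *
import pickle
i=pickle.load(open("w1.pkl","rb"))
W=lambda u,v:(u/6+235-.42,v/6+210-.42)
for n,u,v,z in [("tipL",248,515,.0008),("tipR",353,510,.0008),("tip",300,512,.0008),("shR",410,350,.012),("shL",158,367,.012),("tailL",207,75,.005),("tailR",316,70,.005),("gtop-front",278,332,.052),("gtop-back",267,175,.052),("gbase-back",263,97,.008)]:
    print(n,cast(i,W(u,v),z))
for p in("s",):
    plan()
E
```

```text
tipL [ 0.5879 -0.3238  0.0008]
tipR [ 0.5889 -0.302   0.0008]
tip [ 0.5882 -0.313   0.0008]
shR [ 0.5477 -0.2878  0.012 ]
shL [ 0.5464 -0.3373  0.012 ]
tailL [ 0.4893 -0.3217  0.005 ]
tailR [ 0.4904 -0.3009  0.005 ]
gtop-front [ 0.5213 -0.3117  0.052 ]
gtop-back [ 0.4918 -0.3108  0.052 ]
gbase-back [ 0.4938 -0.3114  0.008 ]
t 2.7 pos [ 0.4403 -0.3076  0.2222] turn needed (tool) [0. 0. 0.]
```

Request:
play_rows(translation=[[0, 0, 0], [33.4, 0, -1.2], [33.4, 0, -1.2], [0, 36, 0], [0, 36, 0], [0, 36, 0], [0, 36, 0], [0, 30, 0], [0, 22, 0], [0, 10, 0]], turn=[[0, -0.08, 0], [0, 0, 0], [0, 0, 0], [0, 0, 0], [0, 0, 0], [0, 0, 0], [0, 0, 0], [0, 0, 0], [0, 0, 0], [0, 0, 0]], fingers=[0.3, 0.3, 0.3, 0.3, 0.3, 0.3, 0.3, 0.3, 0.3, 0.3])

```text
time: 3.53
position: [0.5054, -0.309, 0.0129]
tool_rot: [-1.567, 0.017, -0.009]
ft_force: [-0.1, 1.1, 0.4]
grip_width: 0.654
```

```bash
python3 - <<'E'
from h import *
plan([.507,-.3113,.016],Rd(-.02))
cv2.imwrite("pics/w2.png",ctrl.get_image("wrist"))
E
```

```text
t 3.5333 pos [ 0.5054 -0.309   0.0129] turn needed (tool) [-0.0037  0.0035 -0.0047]
world d mm [ 1.6084 -2.3342  3.0683] in current tool [ 1.6322 -3.0847 -2.2957] in target tool [ 1.6548 -3.0683 -2.3015]
```

View pics/w2.png

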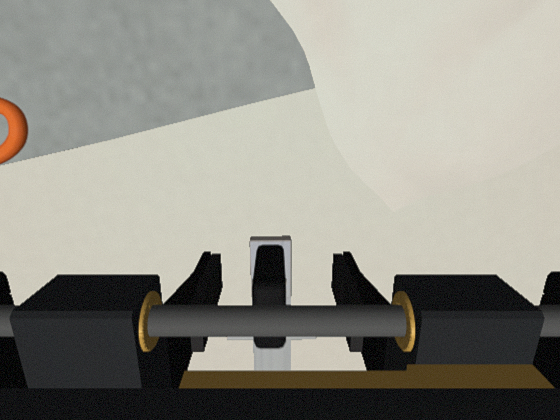

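The gauge sits between the pads, about 2 mm off centre (gauge at column 271, pads centred at 277). I'll correct that and close.

Request:
play_rows(translation=[[1.6, -2.5, -2.3], [0, 0, 0], [0, 0, 0], [0, 0, 0], [0, 0, 0], [0, 0, 0], [0, 0, 0], [0, 0, 0], [0, 0, 0], [0, 0, 0]], turn=[[0, 0, 0], [0, 0, 0], [0, 0, 0], [0, 0, 0], [0, 0, 0], [0, 0, 0], [0, 0, 0], [0, 0, 0], [0, 0, 0], [0, 0, 0]], fingers=[0, -1, -1, -1, -1, -1, -1, -1, -1, -1], grip_force=30)

```text
time: 4.42
position: [0.5083, -0.3151, 0.0193]
tool_rot: [-1.57, 0.015, -0.016]
ft_force: [-0.8, 0.4, 3.5]
grip_width: 0.158
```

```bash
python3 - <<'E'
from h import *
# grip target before clamp: gauge held; grip pt offset from TCP assumed (0,-.014.. )
p,M,s=pose();print(s)
for yb in(-.075,0,.075): 
    t=b2w(-.11,yb,0);t[2]=.05;print(yb,t);plan(t,Rd(BY))
E
```

```text
{'time': 4.4167, 'joint_positions': array([-0.0545,  0.466 ,  0.6939,  1.8142, -0.3519,  0.9878,  2.3351]), 'qd': array([-0.0006,  0.0006,  0.0009, -0.0009, -0.0017, -0.0001,  0.0007]), 'joint_torque': array([  0.254 , -41.2316,   9.1783, -24.2646,   0.1722,  -0.2819,
        -0.0065]), 'position': array([ 0.5083, -0.3151,  0.0193]), 'tool_rot': array([-1.5705,  0.0153, -0.0157]), 'ft_force': array([-0.8211,  0.4164,  3.4709]), 'torque': array([ 0.2607,  0.097 , -0.0091]), 'grip_width': 0.1577607891841569}
-0.075 [ 0.4405 -0.0016  0.05  ]
t 4.4167 pos [ 0.5083 -0.3151  0.0193] turn needed (tool) [-0.0003  0.1522  0.0003]
world d mm [-67.8628 313.5758  30.692 ] in current tool [-74.0336 -30.6328 312.1824] in target tool [-120.531   -30.692   297.3339]
0 [0.4533 0.0723 0.05  ]
t 4.4167 pos [ 0.5083 -0.3151  0.0193] turn needed (tool) [-0.0003  0.1522  0.0003]
world d mm [-55.0264 387.4692  30.692 ] in current tool [-62.659  -30.6102 386.3148] in target tool [-120.531   -30.692   372.3339]
0.075 [0.4662 0.1462 0.05  ]
t 4.4167 pos [ 0.5083 -0.3151  0.0193] turn needed (tool) [-0.0003  0.1522  0.0003]
world d mm [-42.1899 461.3625  30.692 ] in current tool [-51.2844 -30.5875 460.4472] in target tool [-120.531   -30.692   447.3339]
```

Request:
play_rows(translation=[[0, -25, 0], [0, -25, 0], [-20, 0, 20], [-20, 0, 37], [-20, 0, 37], [-20, 0, 37], [-20, 0, 37], [-10, 0, 37], [-10, 0, 37], [0, 0, 37]], turn=[[0, 0, 0], [0, 0.076, 0], [0, 0.076, 0], [0, 0, 0], [0, 0, 0], [0, 0, 0], [0, 0, 0], [0, 0, 0], [0, 0, 0], [0, 0, 0]], fingers=[-1, -1, -1, -1, -1, -1, -1, -1, -1, -1])

```text
time: 5.25
position: [0.4341, -0.0206, 0.0688]
tool_rot: [-1.565, 0.136, -0.134]
ft_force: [1.5, -0.3, -1.3]
grip_width: 0.16
```

Request:
play_rows(translation=[[0, 0, 18], [0, 0, 0], [0, 0, 0], [0, 0, 0], [0, 0, 0], [0, 0, 0], [0, 0, 0], [0, 0, 0], [0, 0, 0], [0, 0, 0]], turn=[[0, 0, 0], [0, 0, 0], [0, 0, 0], [0, 0, 0], [0, 0, 0], [0, 0, 0], [0, 0, 0], [0, 0, 0], [0, 0, 0], [0, 0, 0]], fingers=[-1, -1, -1, -1, -1, -1, -1, -1, -1, -1])

```text
time: 6.08
position: [0.4395, -0.0051, 0.069]
tool_rot: [-1.567, 0.135, -0.135]
ft_force: [-0.3, -0.1, 0.2]
grip_width: 0.159
```

```bash
python3 - <<'E'
from h import *
p,M,s=pose();print(s["joint_positions"],s["ft_force"],w2b(p))
t=b2w(-.11,-.075,.04);plan(t,Rd(BY))
import pickle
for n in("side","wrist"):
    pickle.dump(ctrl.camera_info(n),open(n+"3.pkl","wb"))
    im=ctrl.get_image(n);cv2.imwrite(f"pics/{n}3.png",im)
a=cv2.imread("pics/side3.png")[150:330,190:370]
cv2.imwrite("pics/side3z.png",cv2.resize(a,None,fx=3.3,fy=3.3,interpolation=cv2.INTER_CUBIC))
E
```

```text
[-0.6443 -0.0005  0.6015  2.1474  0.0003  0.9945  1.3556] [-0.2992 -0.1282  0.2115] [-0.1104 -0.0786  0.069 ]
t 6.0833 pos [ 0.4395 -0.0051  0.069 ] turn needed (tool) [-0.0001 -0.0003  0.    ]
world d mm [  0.9807   3.4968 -29.0397] in current tool [ 0.3664 29.0399  3.6116] in target tool [ 0.3677 29.0397  3.6131]
```

View pics/side3z.png

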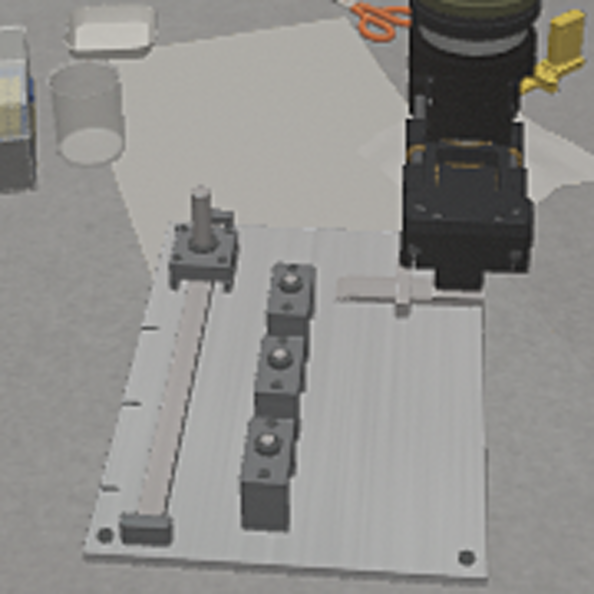

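View pics/wrist3.png

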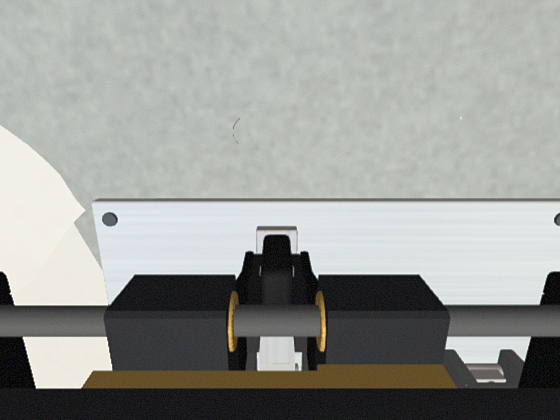

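```bash
python3 - <<'E'
from h import *
import pickle
i=pickle.load(open("wrist3.pkl","rb"));s=pickle.load(open("side3.pkl","rb"))
print("hole R",w2b(cast(i,(110,219),.01)),"want -.118 -.188;  left",w2b(cast(i,(557,219),.01)))
S=lambda u,v:(u/3.3+190-.35,v/3.3+150-.35)
print("tip",w2b(cast(s,S(338,280),.053)),w2b(cast(s,S(336,299),.051)))
print("tail edge",w2b(cast(i,(258,227),.0547)),w2b(cast(i,(297,227),.0547)))
print("wrist predicted tongue at shoulder rows", w2b(cast(i,(258,360),.0547)),w2b(cast(i,(302,360),.0547)))
for n,u,v in [("cR",291,280),("cM",280,355),("cL",268,440)]: print(n,w2b(cast(s,S(u,v),.055)))
E
```

```text
hole R [-0.1182 -0.1894  0.01  ] want -.118 -.188;  left [-0.1181  0.1084  0.01  ]
tip [-0.0312 -0.0837  0.053 ] [-0.031  -0.0662  0.051 ]
tail edge [-0.1291 -0.0883  0.0547] [-0.1291 -0.0674  0.0547]
wrist predicted tongue at shoulder rows [-0.0425 -0.0897  0.0547] [-0.0425 -0.0629  0.0547]
cR [-0.     -0.0789  0.055 ]
cM [ 0.0002 -0.0037  0.055 ]
cL [0.0001 0.0712 0.055 ]
```

Request:
play_rows(translation=[[0, 20, 2.5], [0, 14, 0], [0, 3, 0], [0, 2, 0], [0, 1.5, 0], [0, 0, 0], [0, 0, 0], [0, 0, 0], [0, 0, 0], [0, 0, 0]], turn=[[0, 0, 0], [0, 0, 0], [0, 0, 0], [0, 0, 0], [0, 0, 0], [0, 0, 0], [0, 0, 0], [0, 0, 0], [0, 0, 0], [0, 0, 0]], fingers=[-1, -1, -1, -1, -1, -1, -1, -1, -1, -1])

```text
time: 7.02
position: [0.4407, -0.0023, 0.0293]
tool_rot: [-1.566, 0.134, -0.136]
ft_force: [-1.1, -0.5, 4.5]
grip_width: 0.158
```

```bash
python3 - <<'E'
from h import *
p,M,s=pose();print(s["ft_force"],s["torque"],w2b(p))
plan(b2w(-.11,-.076,.0293),Rd(BY))
E
```

```text
[-1.1362 -0.5411  4.5334] [-0.0618  0.0801 -0.003 ] [-0.1097 -0.0757  0.0293]
t 7.0167 pos [ 0.4407 -0.0023  0.0293] turn needed (tool) [-0.0007  0.0002  0.0013]
world d mm [-0.3646 -0.2222  0.0442] in current tool [-0.3212 -0.0449 -0.2812] in target tool [-0.3212 -0.0442 -0.2813]
```

Request:
play_rows(translation=[[0, -0.5, 0], [5, 0, 0], [5, 0, 0], [5, 0, 0], [5, 0, 0], [4, 0, 0], [3, 0, 0], [0, 0, 0], [0, 0, 0], [0, 0, 0]], turn=[[0, 0, 0], [0, 0, 0], [0, 0, 0], [0, 0, 0], [0, 0, 0], [0, 0, 0], [0, 0, 0], [0, 0, 0], [0, 0, 0], [0, 0, 0]], fingers=[-1, -1, -1, -1, -1, -1, -1, -1, -1, -1])

```text
time: 7.85
position: [0.4672, -0.0072, 0.0293]
tool_rot: [-1.567, 0.134, -0.136]
ft_force: [1.4, -0.5, 4.1]
grip_width: 0.157
```

```bash
cat >> h.py <<'E'
def rep():
    p,M,s=pose();print("t",s["time"],"bed",w2b(p)*1e3,"F bed",R.from_euler('z',-BY).apply(s["ft_force"]),"T",s["torque"],"grip",s["grip_width"])
E
python3 -c "
from h import *
rep()"
```

```text
t 7.85 bed [-82.752  -75.9455  29.2533] F bed [ 1.4669 -0.2618  4.1301] T [-0.0092 -0.1821  0.0118] grip 0.15725922957519156
```

Request:
play_rows(translation=[[0, -0.4, 0], [2, 0, 0], [2, 0, 0], [2, 0, 0], [2, 0, 0], [2, 0, 0], [0, 0, 0], [0, 0, 0], [0, 0, 0], [0, 0, 0]], turn=[[0, 0, 0], [0, 0, 0], [0, 0, 0], [0, 0, 0], [0, 0, 0], [0, 0, 0], [0, 0, 0], [0, 0, 0], [0, 0, 0], [0, 0, 0]], fingers=[-1, -1, -1, -1, -1, -1, -1, -1, -1, -1])

```text
time: 8.68
position: [0.4719, -0.0078, 0.0292]
tool_rot: [-1.566, 0.143, -0.126]
ft_force: [-12.9, 2.7, 17.4]
grip_width: 0.158
```

```bash
python3 -c "
from h import *
rep()"
```

```text
t 8.6833 bed [-77.9586 -75.756   29.1549] F bed [-13.2114   0.4681  17.364 ] T [0.4602 2.7397 0.0723] grip 0.15825597744099731
```

Request:
play_rows(translation=[[1.5, 0, 0], [1.5, 0, 0], [1, 0, 0], [0, 0, 0], [0, 0, 0], [0, 0, 0], [0, 0, 0], [0, 0, 0], [0, 0, 0], [0, 0, 0]], turn=[[0, 0, 0], [0, 0, 0], [0, 0, 0], [0, 0, 0], [0, 0, 0], [0, 0, 0], [0, 0, 0], [0, 0, 0], [0, 0, 0], [0, 0, 0]], fingers=[-1, -1, -1, -1, -1, -1, -1, -1, -1, -1])

```text
time: 9.52
position: [0.4725, -0.0078, 0.0289]
tool_rot: [-1.565, 0.148, -0.12]
ft_force: [-20.3, 3.0, 26.9]
grip_width: 0.156
```

```bash
python3 -c "
from h import *
rep()"
```

```text
t 9.5167 bed [-77.3449 -75.694   28.9003] F bed [-20.4948  -0.5629  26.8757] T [0.6731 4.6752 0.0023] grip 0.15611971274439196
```

It stops hard about 24 mm short of home and takes 20 N with under 1 mm of motion. The right clamp is the seized one. I'll back out and try the middle.

Request:
play_rows(translation=[[-6, 0, 0], [-12, 0, 0], [-14, 0, 0], [-9, 0, 0], [0, -6, 0], [0, 0, 25], [0, 0, 30], [0, 0, 20], [0, 0, 0], [0, 0, 0]], turn=[[0, 0, 0], [0, 0, 0], [0, 0, 0], [0, 0, 0], [0, 0, 0], [0, 0, 0], [0, 0, 0], [0, 0, 0], [0, 0, 0], [0, 0, 0]], fingers=[-1, -1, -1, -1, -1, -1, -1, -1, -1, -1])

```text
time: 10.35
position: [0.4532, 0.0724, 0.0356]
tool_rot: [-1.567, 0.132, -0.133]
ft_force: [-0.7, -1.3, -0.3]
grip_width: 0.159
```

Request:
play_rows(translation=[[0, 0, 0], [0, 0, 0], [0, 0, 0], [0, 0, 0], [0, 0, 0], [0, 0, 0], [0, 0, 0], [0, 0, 0], [0, 0, 0], [0, 0, 0]], turn=[[0, 0, 0], [0, 0, 0], [0, 0, 0], [0, 0, 0], [0, 0, 0], [0, 0, 0], [0, 0, 0], [0, 0, 0], [0, 0, 0], [0, 0, 0]], fingers=[-1, -1, -1, -1, -1, -1, -1, -1, -1, -1])

```text
time: 11.18
position: [0.4527, 0.0715, 0.0355]
tool_rot: [-1.567, 0.135, -0.135]
ft_force: [-0.3, 0.1, -0.5]
grip_width: 0.16
```

```bash
python3 - <<'E'
from h import *
rep();plan(b2w(-.11,-.0005,.0293),Rd(BY))
im=ctrl.get_image("side");a=im[150:330,190:370]
cv2.imwrite("pics/side4z.png",cv2.resize(a,None,fx=3.3,fy=3.3,interpolation=cv2.INTER_CUBIC))
E
```

```text
t 11.1833 bed [-110.4285   -0.911    35.4537] F bed [-0.3491  0.0622 -0.5092] T [0.0271 0.0602 0.0044] grip 0.16020153565746967
t 11.1833 pos [0.4527 0.0715 0.0355] turn needed (tool) [-0.0001  0.0002  0.    ]
world d mm [ 0.4925  0.3316 -6.1537] in current tool [0.4284 6.1538 0.4105] in target tool [0.4285 6.1537 0.411 ]
```

View pics/side4z.png

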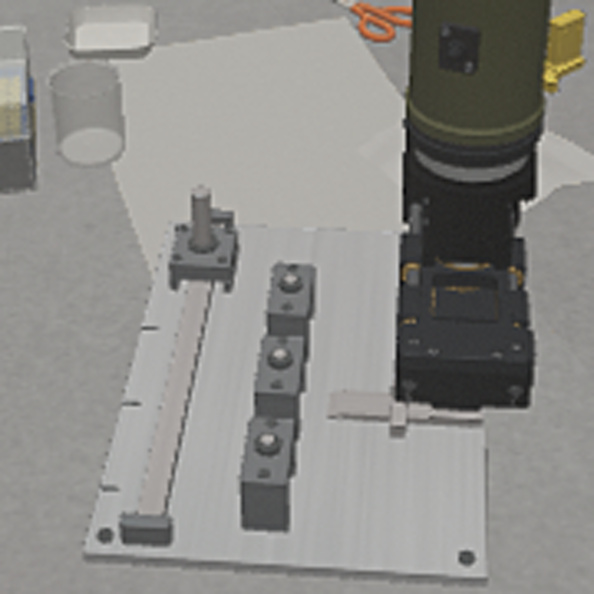

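```bash
python3 - <<'E'
from h import *
s=ctrl.camera_info("side")
S=lambda u,v:(u/3.3+190-.35,v/3.3+150-.35)
for uv in [(330,394),(329,417),(483,424),(405,436),(391,434)]: print(w2b(cast(s,S(*uv),.018)))
E
```

```text
[-0.0309 -0.0102  0.018 ]
[-0.0317  0.0109  0.018 ]
[-0.1283  0.0097  0.018 ]
[-0.0799  0.024   0.018 ]
[-0.0712  0.023   0.018 ]
```

The gauge is still straight and centred on the middle clamp: tongue y from −10 to +11 mm, tip at x −31 mm. I'll lower it and advance.

Request:
play_rows(translation=[[0, 4, 0], [0, 2.4, 0], [5, 0, 0], [6, 0, 0], [6, 0, 0], [6, 0, 0], [4, 0, 0], [0, 0, 0], [0, 0, 0], [0, 0, 0]], turn=[[0, 0, 0], [0, 0, 0], [0, 0, 0], [0, 0, 0], [0, 0, 0], [0, 0, 0], [0, 0, 0], [0, 0, 0], [0, 0, 0], [0, 0, 0]], fingers=[-1, -1, -1, -1, -1, -1, -1, -1, -1, -1])

```text
time: 12.07
position: [0.4793, 0.0668, 0.029]
tool_rot: [-1.567, 0.135, -0.135]
ft_force: [0.4, -0.1, 0.5]
grip_width: 0.158
```

```bash
python3 -c "
from h import *
rep()"
```

```text
t 12.0667 bed [-83.4774  -0.9904  28.9672] F bed [ 0.3838 -0.0323  0.4529] T [ 0.0039 -0.0123 -0.0312] grip 0.15825650842459874
```

Request:
play_rows(translation=[[2, 0, 0], [2, 0, 0], [2, 0, 0], [2, 0, 0], [2, 0, 0], [0, 0, 0], [0, 0, 0], [0, 0, 0], [0, 0, 0], [0, 0, 0]], turn=[[0, 0, 0], [0, 0, 0], [0, 0, 0], [0, 0, 0], [0, 0, 0], [0, 0, 0], [0, 0, 0], [0, 0, 0], [0, 0, 0], [0, 0, 0]], fingers=[-1, -1, -1, -1, -1, -1, -1, -1, -1, -1])

```text
time: 12.9
position: [0.4891, 0.0652, 0.029]
tool_rot: [-1.567, 0.135, -0.135]
ft_force: [-0.5, 0.4, -1.0]
grip_width: 0.159
```

```bash
python3 -c "
from h import *
rep()"
```

```text
t 12.9 bed [-73.509   -0.8911  29.0248] F bed [-0.5817  0.3428 -1.0007] T [-0.0018  0.0447 -0.0048] grip 0.1585527349471898
```

Request:
play_rows(translation=[[1.5, 0, 0], [1.5, 0, 0], [1.5, 0, 0], [1.5, 0, 0], [1, 0, 0], [0, 0, 0], [0, 0, 0], [0, 0, 0], [0, 0, 0], [0, 0, 0]], turn=[[0, 0, 0], [0, 0, 0], [0, 0, 0], [0, 0, 0], [0, 0, 0], [0, 0, 0], [0, 0, 0], [0, 0, 0], [0, 0, 0], [0, 0, 0]], fingers=[-1, -1, -1, -1, -1, -1, -1, -1, -1, -1])

```text
time: 13.73
position: [0.4961, 0.064, 0.0291]
tool_rot: [-1.566, 0.135, -0.135]
ft_force: [0.5, -0.2, -1.8]
grip_width: 0.158
```

```bash
python3 -c "
from h import *
rep()"
```

```text
t 13.7333 bed [-66.4275  -0.8968  29.0733] F bed [ 0.524  -0.0615 -1.7807] T [-0.0158  0.056  -0.0077] grip 0.15818616823908271
```

At the middle clamp the tongue is 10 mm past first contact with under 1 N of drag, so this is the tired one. That makes the left clamp the good one by elimination, and its drag will confirm it.

Request:
play_rows(translation=[[-8, 0, 0], [-12, 0, 0], [-14, 0, 0], [-10, 0, 0], [0, -6, 0], [0, 0, 25], [0, 0, 30], [0, 0, 20], [0, 0, 0], [0, 0, 0]], turn=[[0, 0, 0], [0, 0, 0], [0, 0, 0], [0, 0, 0], [0, 0, 0], [0, 0, 0], [0, 0, 0], [0, 0, 0], [0, 0, 0], [0, 0, 0]], fingers=[-1, -1, -1, -1, -1, -1, -1, -1, -1, -1])

```text
time: 14.57
position: [0.4661, 0.1466, 0.0356]
tool_rot: [-1.567, 0.132, -0.134]
ft_force: [-0.5, -0.4, -0.1]
grip_width: 0.155
```

Request:
play_rows(translation=[[0, 0, 0], [0, 0, 0], [0, 0, 0], [0, 0, 0], [0, 0, 0], [0, 0, 0], [0, 0, 0], [0, 0, 0], [0, 0, 0], [0, 0, 0]], turn=[[0, 0, 0], [0, 0, 0], [0, 0, 0], [0, 0, 0], [0, 0, 0], [0, 0, 0], [0, 0, 0], [0, 0, 0], [0, 0, 0], [0, 0, 0]], fingers=[-1, -1, -1, -1, -1, -1, -1, -1, -1, -1])

```text
time: 15.4
position: [0.4656, 0.1454, 0.0351]
tool_rot: [-1.567, 0.135, -0.135]
ft_force: [0.4, -0.4, 0.2]
grip_width: 0.155
```

```bash
python3 - <<'E'
from h import *
rep();plan(b2w(-.11,.0745,.0293),Rd(BY))
im=ctrl.get_image("side");a=im[150:330,190:370]
cv2.imwrite("pics/side5z.png",cv2.resize(a,None,fx=3.3,fy=3.3,interpolation=cv2.INTER_CUBIC))
E
```

```text
t 15.4 bed [-110.4317   74.1053   35.0525] F bed [ 0.4487 -0.2908  0.1773] T [-0.0339  0.0144 -0.0372] grip 0.15489860727039612
t 15.4 pos [0.4656 0.1454 0.0351] turn needed (tool) [-0.      0.0003  0.    ]
world d mm [ 0.4929  0.315  -5.7525] in current tool [0.4316 5.7525 0.3945] in target tool [0.4317 5.7525 0.3947]
```

View pics/side5z.png

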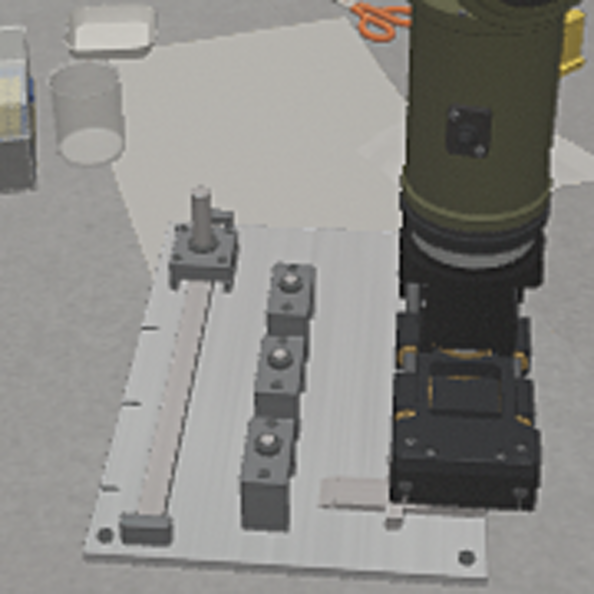

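The gauge is straight, at (320–400, 492) in the zoom, in line with the left clamp.

Request:
play_rows(translation=[[0, 4, 0], [0, 2.4, 0], [5, 0, 0], [6, 0, 0], [6, 0, 0], [6, 0, 0], [4, 0, 0], [0, 0, 0], [0, 0, 0], [0, 0, 0]], turn=[[0, 0, 0], [0, 0, 0], [0, 0, 0], [0, 0, 0], [0, 0, 0], [0, 0, 0], [0, 0, 0], [0, 0, 0], [0, 0, 0], [0, 0, 0]], fingers=[-1, -1, -1, -1, -1, -1, -1, -1, -1, -1])

```text
time: 16.28
position: [0.4928, 0.1406, 0.0289]
tool_rot: [-1.566, 0.134, -0.136]
ft_force: [1.5, 0.7, 3.9]
grip_width: 0.16
```

```bash
python3 -c "
from h import *
rep()"
```

```text
t 16.2833 bed [-82.8152  74.0657  28.8888] F bed [1.4111 0.9241 3.8918] T [-0.0727 -0.1323  0.0319] grip 0.1603932884247276
```

Request:
play_rows(translation=[[2, 0, 0], [2, 0, 0], [2, 0, 0], [2, 0, 0], [2, 0, 0], [0, 0, 0], [0, 0, 0], [0, 0, 0], [0, 0, 0], [0, 0, 0]], turn=[[0, 0, 0], [0, 0, 0], [0, 0, 0], [0, 0, 0], [0, 0, 0], [0, 0, 0], [0, 0, 0], [0, 0, 0], [0, 0, 0], [0, 0, 0]], fingers=[-1, -1, -1, -1, -1, -1, -1, -1, -1, -1])

```text
time: 17.12
position: [0.4996, 0.14, 0.0288]
tool_rot: [-1.566, 0.138, -0.13]
ft_force: [-7.6, 0.3, 10.8]
grip_width: 0.159
```

```bash
python3 -c "
from h import *
rep()"
```

```text
t 17.1167 bed [-75.9936  74.5846  28.819 ] F bed [-7.519  -1.0309 10.8228] T [0.1397 1.346  0.0087] grip 0.15860028441819182
```

Request:
play_rows(translation=[[2, 0, 0], [2, 0, 0], [2, 0, 0], [2, 0, 0], [2, 0, 0], [2, 0, 0], [0, 0, 0], [0, 0, 0], [0, 0, 0], [0, 0, 0]], turn=[[0, 0, 0], [0, 0, 0], [0, 0, 0], [0, 0, 0], [0, 0, 0], [0, 0, 0], [0, 0, 0], [0, 0, 0], [0, 0, 0], [0, 0, 0]], fingers=[-1, -1, -1, -1, -1, -1, -1, -1, -1, -1])

```text
time: 17.95
position: [0.5121, 0.138, 0.0289]
tool_rot: [-1.566, 0.137, -0.132]
ft_force: [-4.0, 1.4, 8.4]
grip_width: 0.161
```

```bash
python3 -c "
from h import *
rep()"
```

```text
t 17.95 bed [-63.3005  74.7738  28.8551] F bed [-4.1599  0.6627  8.4271] T [ 0.2185  0.9578 -0.0057] grip 0.16056023212577603
```

Request:
play_rows(translation=[[2, 0, 0], [2, 0, 0], [2, 0, 0], [2, 0, 0], [2, 0, 0], [1.5, 0, 0], [1, 0, 0], [0, 0, 0], [0, 0, 0], [0, 0, 0]], turn=[[0, 0, 0], [0, 0, 0], [0, 0, 0], [0, 0, 0], [0, 0, 0], [0, 0, 0], [0, 0, 0], [0, 0, 0], [0, 0, 0], [0, 0, 0]], fingers=[-1, -1, -1, -1, -1, -1, -1, -1, -1, -1])

```text
time: 18.78
position: [0.5214, 0.1364, 0.0288]
tool_rot: [-1.566, 0.142, -0.126]
ft_force: [-11.9, 0.7, 16.9]
grip_width: 0.154
```

```bash
python3 -c "
from h import *
rep()"
```

```text
t 18.7833 bed [-53.9347  74.7849  28.7902] F bed [-11.8878  -1.3614  16.8832] T [0.2547 2.5979 0.0004] grip 0.15392872124291446
```

Request:
play_rows(translation=[[2, 0, 0], [0, 0, 0], [0, 0, 0], [0, 0, 0], [-1.5, 0, 0], [-1.5, -1, 0], [0, -1, 0], [0, 0, 0], [0, 0, 0], [0, 0, 0]], turn=[[0, 0, 0], [0, 0, 0], [0, 0, 0], [0, 0, 0], [0, 0, 0], [0, 0, 0], [0, 0, 0], [0, 0, 0], [0, 0, 0], [0, 0, 0]], fingers=[-1, -1, -1, -1, -1, -1, -1, -1, -1, -1])

```text
time: 19.62
position: [0.5215, 0.1361, 0.0288]
tool_rot: [-1.567, 0.14, -0.128]
ft_force: [-5.4, 3.4, -1.6]
grip_width: 0.161
```

```bash
python3 -c "
from h import *
rep()
im=ctrl.get_image('side');a=im[150:330,190:370]
cv2.imwrite('pics/side6z.png',cv2.resize(a,None,fx=3.3,fy=3.3,interpolation=cv2.INTER_CUBIC))
"
```

```text
t 19.6167 bed [-53.7294  74.5079  28.8203] F bed [-5.95    2.4138 -1.6342] T [0.8553 1.4473 0.0598] grip 0.16059745920067095
```

View pics/side6z.png

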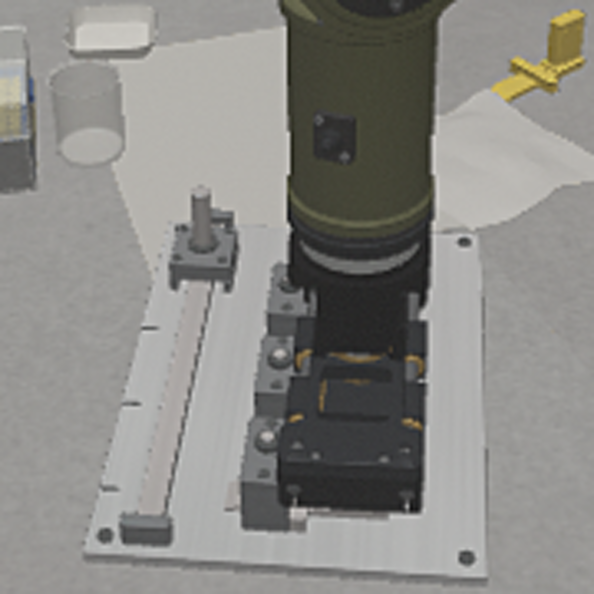

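The shoulder now sits against the left clamp, at (298,518) in the zoom. TCP x −53.7 puts the grip at about −55. I'll release and lift.

Request:
play_rows(translation=[[0, 0, 0], [0, 0, 0], [0, 0, 0], [0, 0, 0], [0, 0, 0], [0, -15, 0], [0, -30, 0], [0, -35, 0], [0, -35, 0], [0, -30, 0]], turn=[[0, 0, 0], [0, 0, 0], [0, 0, 0], [0, 0, 0], [0, 0, 0], [0, 0, 0], [0, 0, 0], [0, 0, 0], [0, 0, 0], [0, 0, 0]], fingers=[0, 0, 0, 0, 0, 0, 0, 0, 0, 0])

```text
time: 20.5
position: [0.5259, 0.1347, 0.1782]
tool_rot: [-1.566, 0.134, -0.137]
ft_force: [-0.2, 0.5, -1.1]
grip_width: 0.499
```

```bash
python3 - <<'E'
from h import *
import pickle
rep()
print("post",w2b([.6039,-.0933,.084]),w2b([.6001,-.0972,.084]))
for n in("side","wrist"):
    pickle.dump(ctrl.camera_info(n),open(n+"7.pkl","wb"))
    im=ctrl.get_image(n);cv2.imwrite(f"pics/{n}7.png",im)
a=cv2.imread("pics/side7.png")[150:330,190:370]
cv2.imwrite("pics/side7z.png",cv2.resize(a,None,fx=3.3,fy=3.3,interpolation=cv2.INTER_CUBIC))
plan(b2w(.068,-.180,.15),Rd(BY))
E
```

```text
t 20.5 bed [-49.1998  73.835  178.2313] F bed [-0.2674  0.4919 -1.1273] T [ 0.0622 -0.0308 -0.0549] grip 0.4988287100714014
post [ 0.0667 -0.1374  0.084 ] [ 0.0636 -0.1419  0.084 ]
t 20.6 pos [0.5291 0.1357 0.1816] turn needed (tool) [-0.0063 -0.0004  0.0092]
world d mm [  68.8314 -271.1995  -31.6466] in current tool [ 114.0415   31.0948 -255.5702] in target tool [ 114.2325   31.6466 -255.4171]
```

View pics/side7z.png

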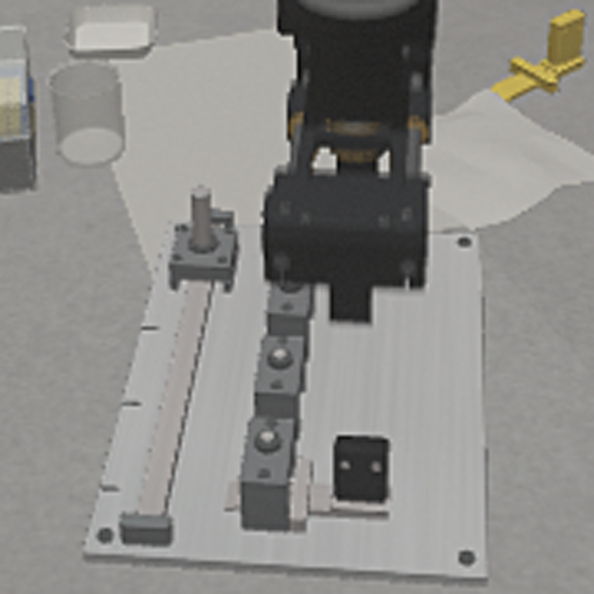

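View pics/wrist7.png

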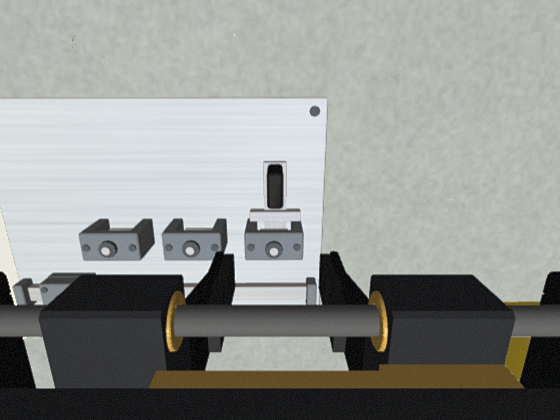

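Request:
play_rows(translation=[[14, 0, -32], [14, 0, -32], [14, 0, -32], [14, 0, -32], [14, 0, -32], [14, 0, -32], [14, 0, -32], [14, 0, -32], [0, 0, 0], [0, 0, 0]], turn=[[0, 0, 0], [0, 0, 0], [0, 0, 0], [0, 0, 0], [0, 0, 0], [0, 0, 0], [0, 0, 0], [0, 0, 0], [0, 0, 0], [0, 0, 0]], fingers=[-1, -1, -1, -1, -1, -1, -1, -1, -1, -1])

```text
time: 21.43
position: [0.5911, -0.1397, 0.1749]
tool_rot: [-1.568, 0.14, -0.139]
ft_force: [-0.5, 0.3, 0.1]
grip_width: 0.007
```

```bash
python3 - <<'E'
from h import *
import pickle
i=pickle.load(open("wrist7.pkl","rb"))
print("tail",w2b(cast(i,(275,162),.015)),"hole",w2b(cast(i,(315,111),.01)),"shoulder front",w2b(cast(i,(275,221),.022)))
rep();plan(b2w(.068,-.180,.058),Rd(BY))
for n in("side","wrist"):
    im=ctrl.get_image(n);cv2.imwrite(f"pics/{n}8.png",im)
a=cv2.imread("pics/side8.png")[150:330,190:370]
cv2.imwrite("pics/side8z.png",cv2.resize(a,None,fx=3.3,fy=3.3,interpolation=cv2.INTER_CUBIC))
E
```

```text
tail [-0.0713  0.0751  0.015 ] hole [-0.1176  0.1121  0.01  ] shoulder front [-0.0143  0.075   0.022 ]
t 21.4333 bed [  62.0189 -185.3334  174.9076] F bed [-0.5582  0.2426  0.1485] T [ 0.0455 -0.0404 -0.0179] grip 0.006948274440764065
t 21.4333 pos [ 0.5911 -0.1397  0.1749] turn needed (tool) [ 0.0017 -0.0055 -0.0007]
world d mm [   6.8057    4.231  -116.9076] in current tool [  6.0357 116.8938   5.5702] in target tool [  5.9811 116.9076   5.3334]
```

View pics/side8z.png

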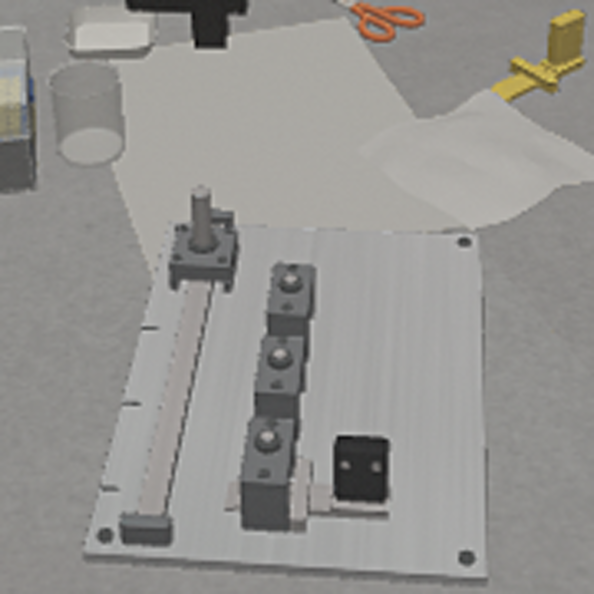

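View pics/wrist8.png

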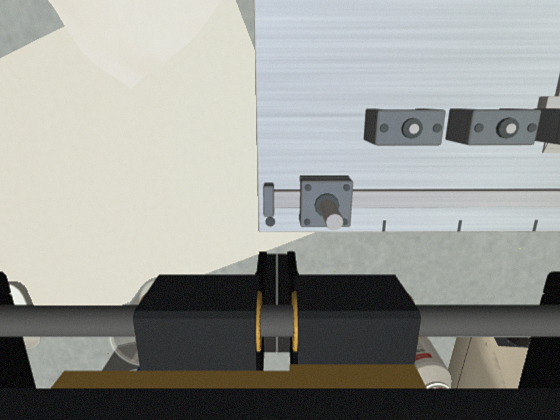

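Request:
play_rows(translation=[[3, 20, 0], [3, 35, 0], [0, 30, 0], [0, 20, 0], [0, 11, 0], [0, 0, 0], [0, 0, 0], [0, 0, 0], [0, 0, 0], [0, 0, 0]], turn=[[0, 0, 0], [0, 0, 0], [0, 0, 0], [0, 0, 0], [0, 0, 0], [0, 0, 0], [0, 0, 0], [0, 0, 0], [0, 0, 0], [0, 0, 0]], fingers=[-1, -1, -1, -1, -1, -1, -1, -1, -1, -1])

```text
time: 22.37
position: [0.5988, -0.1374, 0.0612]
tool_rot: [-1.566, 0.133, -0.137]
ft_force: [0.7, 0.0, -0.9]
grip_width: 0.008
```

```bash
python3 - <<'E'
from h import *
rep();plan(b2w(.068,.053,.058),Rd(BY))
im=ctrl.get_image("side");cv2.imwrite(f"pics/side9.png",im)
a=cv2.imread("pics/side9.png")[150:330,190:370]
cv2.imwrite("pics/side9z.png",cv2.resize(a,None,fx=3.3,fy=3.3,interpolation=cv2.INTER_CUBIC))
cv2.imwrite(f"pics/wrist9.png",ctrl.get_image("wrist"))
E
```

```text
t 22.3667 bed [  69.2322 -181.759    61.2363] F bed [ 0.7058  0.1583 -0.9073] T [0.0293 0.0292 0.0693] grip 0.007569320358664446
t 22.3667 pos [ 0.5988 -0.1374  0.0612] turn needed (tool) [-0.0005  0.0004  0.0027]
world d mm [ 38.9658 231.5058  -3.2363] in current tool [ -1.1485   3.36   234.7576] in target tool [ -1.2322   3.2363 234.759 ]
```

View pics/side9z.png

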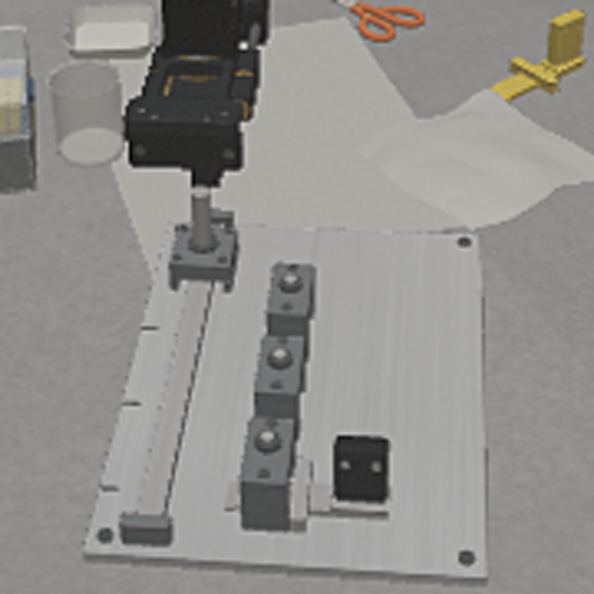

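View pics/wrist9.png

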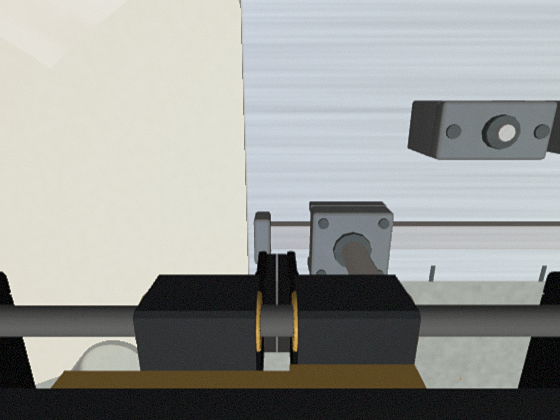

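Request:
play_rows(translation=[[-1, 2, 5], [0, 0, 8], [0, 0, 12], [0, 0, 12], [0, 0, 12], [0, 0, 12], [0, 0, 12], [0, 0, 12], [0, 0, 12], [0, 0, 12]], turn=[[0, 0, 0], [0, 0, 0], [0, 0, 0], [0, 0, 0], [0, 0, 0], [0, 0, 0], [0, 0, 0], [0, 0, 0], [0, 0, 0], [0, 0, 0]], fingers=[-1, -1, -1, -1, -1, -1, -1, -1, -1, -1])

```text
time: 23.3
position: [0.6154, -0.0285, 0.0576]
tool_rot: [-1.567, 0.135, -0.135]
ft_force: [-0.7, -3.2, 0.1]
grip_width: 0.007
```

Request:
play_rows(translation=[[0, 0, 12], [0, 0, 12], [0, 0, 12], [0, 0, 12], [0, 0, 12], [0, 0, 12], [0, 0, 12], [0, 0, 8], [0, 0, 4], [0, 0, 2]], turn=[[0, 0, 0], [0, 0, 0], [0, 0, 0], [0, 0, 0], [0, 0, 0], [0, 0, 0], [0, 0, 0], [0, 0, 0], [0, 0, 0], [0, 0, 0]], fingers=[-1, -1, -1, -1, -1, -1, -1, -1, -1, -1])

```text
time: 24.13
position: [0.6322, 0.0683, 0.0576]
tool_rot: [-1.566, 0.134, -0.134]
ft_force: [-0.7, -2.5, -0.1]
grip_width: 0.005
```

```bash
python3 - <<'E'
from h import *
rep();plan(b2w(.068,.053,.058),Rd(BY))
im=ctrl.get_image("side");cv2.imwrite(f"pics/side10.png",im)
a=im[150:330,190:370]
cv2.imwrite("pics/side10z.png",cv2.resize(a,None,fx=3.3,fy=3.3,interpolation=cv2.INTER_CUBIC))
E
```

```text
t 24.1333 bed [66.9558 26.6855 57.6125] F bed [-0.3001 -2.5479 -0.0647] T [-0.5209  0.1182 -0.0076] grip 0.004671367120945339
t 24.1333 pos [0.6322 0.0683 0.0576] turn needed (tool) [-0.0006  0.0017 -0.    ]
world d mm [ 5.5326 25.7476  0.3875] in current tool [ 1.0879 -0.371  26.313 ] in target tool [ 1.0442 -0.3875 26.3145]
```

View pics/side10z.png

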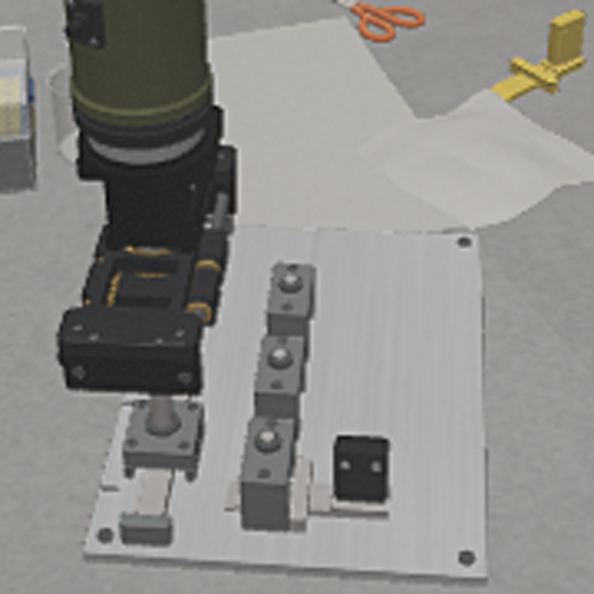

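```bash
python3 - <<'E'
from h import *
s=ctrl.camera_info("side")
S=lambda u,v:(u/3.3+190-.35,v/3.3+150-.35)
a=cv2.imread("pics/side0.png")[215:245,235:275];b=cv2.imread("pics/side10.png")[265:310,215:265]
a=cv2.resize(a,None,fx=8,fy=8,interpolation=cv2.INTER_CUBIC);b=cv2.resize(b,None,fx=8,fy=8,interpolation=cv2.INTER_CUBIC)
o=np.zeros((600,400,3),np.uint8);o[:240,:320]=a;o[240:600,:400]=b
cv2.imwrite("pics/cmp.png",o)
E
```

```text
(no output)
```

View pics/cmp.png

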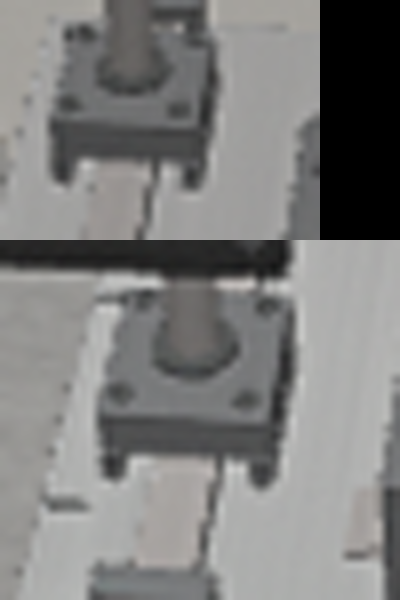

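```bash
python3 - <<'E'
from h import *
s=ctrl.camera_info("side")
A=lambda u,v:(u/8+235-.44,v/8+215-.44)
B=lambda u,v:(u/8+215-.44,(v-240)/8+265-.44)
for f,L in((A,[(70,103),(182,108),(83,33),(200,38)]),(B,[(122,392),(247,400),(145,300),(270,305)])):
    P=np.array([w2b(cast(s,f(*q),.038)) for q in L]);print(P*1e3,P.mean(0)*1e3)
print(w2b(cast(s,B(65,502),.01))*1e3)
E
```

```text
[[  84.1297 -120.0799   38.    ]
 [  51.4567 -120.1147   38.    ]
 [  85.3702 -153.8888   38.    ]
 [  50.3671 -153.9355   38.    ]] [  67.8309 -137.0047   38.    ]
[[83.5851 62.1865 38.    ]
 [52.0912 62.5008 38.    ]
 [83.4608 29.0955 38.    ]
 [51.1985 28.4423 38.    ]] [67.5839 45.5563 38.    ]
[98.1386 73.8521 10.    ]
```

Request:
play_rows(translation=[[0, 0, 5], [0, 0, 5], [0, 0, 5], [0, 0, 5], [0, 0, 4], [0, 0, 3], [0, 0, 2], [0, 0, 0], [0, 0, 0], [0, 0, 0]], turn=[[0, 0, 0], [0, 0, 0], [0, 0, 0], [0, 0, 0], [0, 0, 0], [0, 0, 0], [0, 0, 0], [0, 0, 0], [0, 0, 0], [0, 0, 0]], fingers=[-1, -1, -1, -1, -1, -1, -1, -1, -1, -1])

```text
time: 25.02
position: [0.6374, 0.0962, 0.0579]
tool_rot: [-1.565, 0.134, -0.135]
ft_force: [0.1, -0.2, -0.4]
grip_width: 0.005
```

```bash
python3 - <<'E'
from h import *
rep()
im=ctrl.get_image("side");cv2.imwrite(f"pics/side11.png",im)
cv2.imwrite("pics/side11z.png",cv2.resize(im[265:330,210:320],None,fx=7,fy=7,interpolation=cv2.INTER_CUBIC))
E
```

```text
t 25.0167 bed [67.3094 55.0368 57.9209] F bed [ 0.1858 -0.1973 -0.3612] T [ 0.0071 -0.0418  0.0509] grip 0.004965036356584928
```

View pics/side11z.png

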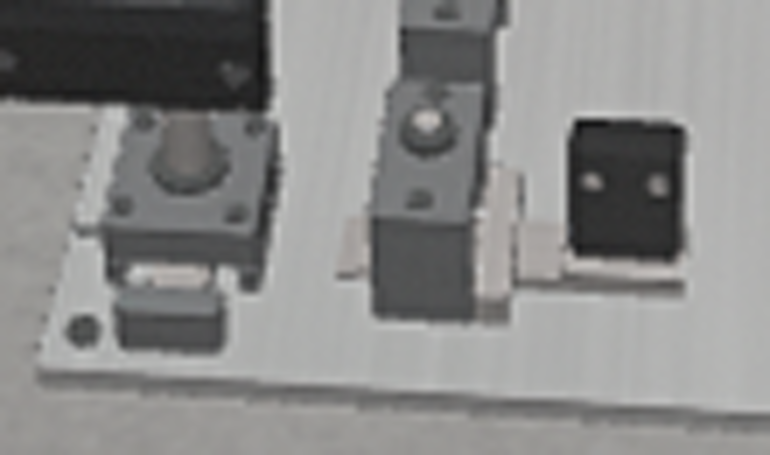

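```bash
python3 - <<'E'
from h import *
s=ctrl.camera_info("side")
A=lambda u,v:(u/7+210-.43,v/7+265-.43)
P=np.array([w2b(cast(s,A(*q),.038)) for q in [(122,205),(236,213),(143,122),(257,125)]]);print(P*1e3,P.mean(0)*1e3)
print("mark",w2b(cast(s,A(85,230),.01))*1e3)
E
```

```text
[[84.1517 90.2812 38.    ]
 [52.1059 90.7657 38.    ]
 [83.972  57.8367 38.    ]
 [51.2712 56.4803 38.    ]] [67.8752 73.841  38.    ]
mark [100.0318  74.3219  10.    ]
```

The post is at bed y ≈ 73.8 mm and the mark measures 74.3 mm, so it's lined up. I'll back away and lift clear.

Request:
play_rows(translation=[[0, 0, -6], [0, 0, -12], [0, 0, -6], [0, -15, 0], [0, -30, 0], [0, -35, 0], [0, -30, -20], [0, 0, -30], [0, 0, -20], [0, 0, 0]], turn=[[0, 0, 0], [0, 0, 0], [0, 0, 0], [0, 0, 0], [0, 0, 0], [0, 0, 0], [0, 0, 0], [0, 0, 0], [0, 0, 0], [0, 0, 0]], fingers=[-1, -1, -1, -1, -1, -1, -1, -1, -1, -1])

```text
time: 25.9
position: [0.6203, -0.0056, 0.1692]
tool_rot: [-1.569, 0.141, -0.144]
ft_force: [0.3, -0.6, 0.4]
grip_width: 0.003
```

Request:
play_rows(translation=[[0, 0, -10], [0, 0, 0], [0, 0, 0], [0, 0, 0], [0, 0, 0], [0, 0, 0], [0, 0, 0], [0, 0, 0], [0, 0, 0], [0, 0, 0]], turn=[[0, 0, 0], [0, 0, 0], [0, 0, 0], [0, 0, 0], [0, 0, 0], [0, 0, 0], [0, 0, 0], [0, 0, 0], [0, 0, 0], [0, 0, 0]], fingers=[-1, -1, -1, -1, -1, -1, -1, -1, -1, -1])

```text
time: 26.73
position: [0.6193, -0.007, 0.1677]
tool_rot: [-1.567, 0.135, -0.135]
ft_force: [-0.1, 0.3, -0.8]
grip_width: 0.004
```

```bash
python3 - <<'E'
from h import *
rep()
im=ctrl.get_image("side")
cv2.imwrite("pics/side12z.png",cv2.resize(im[150:330,120:370],None,fx=3.2,fy=3.2,interpolation=cv2.INTER_CUBIC))
cv2.imwrite("pics/scene12z.png",cv2.resize(ctrl.get_image("scene")[165:285,180:420],None,fx=3.3,fy=3.3,interpolation=cv2.INTER_CUBIC))
E
```

```text
t 26.7333 bed [ 67.0952 -49.7719 167.6599] F bed [-0.1514  0.243  -0.8458] T [0.0134 0.035  0.0741] grip 0.003533449112899024
```

View pics/side12z.png

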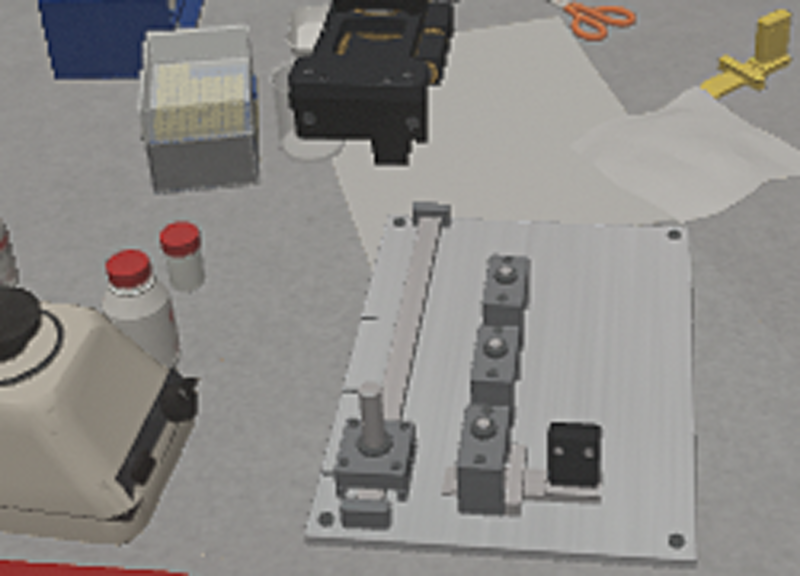

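View pics/scene12z.png

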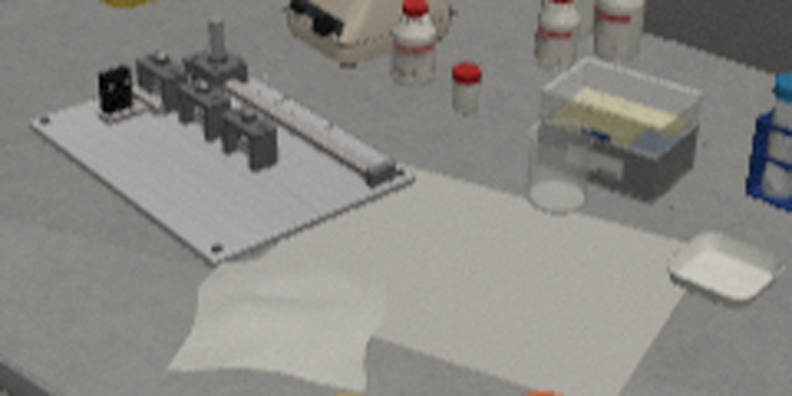

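The side view shows the gauge home and upright in the left clamp, the carriage block around (375,448) beside its mark at (330,470), and the arm clear. The scene view shows the pot, beaker and tray unchanged. One numeric check, then I hand in.

```bash
python3 - <<'E'
from h import *
s=ctrl.camera_info("side")
A=lambda u,v:(u/3.2+120-.34,v/3.2+150-.34)
P=np.array([w2b(cast(s,A(*q),.038)) for q in [(343,463),(396,466),(353,428),(404,430)]]);print(P.mean(0)*1e3)
print("gauge tail base",w2b(cast(s,A(600,498),.011))*1e3)
ctrl.close_job()
E
```

```text
[67.6642 76.4536 38.    ]
gauge tail base [-71.5934  82.4997  11.    ]
the job is handed in; nothing more can be done
```

The gauge is home in the left-hand clamp, which tested as the good one, and the carriage post stands behind it at the left station. The job was handed in at about 27 s of the 67 s allowed; it gives no verdict.

| Clamp | What the gauge did | Result |
|---|---|---|
| Right | Stopped hard about 24 mm short of home, 20 N with under 1 mm of movement | Seized |
| Middle | Slid in with under 1 N of drag (stopped about 13 mm before home) | Tired |
| Left | About 7.5 N to push the taper under, then about 4 N of drag, then stopped at the shoulder | Good |

**Gauge:** After release, the wrist camera put the shoulder front 14.3 mm before the clamp point, where the clamp's front faces are at 14 mm. It was in line at y ≈ 75 mm and standing upright. I did not measure the force between gauge and bed after letting go.

**Carriage:** The camera put the post at y = 73.8 mm before I backed the arm away and 76.5 mm after, against a nominal 75 mm. The two readings differ by 2.6 mm. The second came from a coarser picture. Both are well inside the 8 mm limit.

**At hand-in:** The arm was clear of everything, with the wrist force under 1 N. The pot, beaker and tray looked unmoved by eye in the scene view; I did not measure them.

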